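Push a carton down the checkweigher's lane onto the weighing pan

ROBOT

A 7-joint arm with a two-finger parallel gripper is mounted at the origin on the work surface; the furniture and walls round the work are solid. World frame = base frame: x ahead of the robot, y to its left, z up, the work surface at z = 0. Lengths are in m, angles in rad, forces in N, time in s.
With the tool pointing down it reaches from about 0.425 to 1.025 m from the base axis. Payload 3.6 kg.
Tool frame: the origin (TCP) lies where the fingers leave the gripper's body, on its centre line; the fingertips stand 73 mm ahead of it and the grasp point (between the pads) lies 54 mm ahead of it; z points along the fingers, y is the line along which they close (so a half turn about z gives the same grasp; the last joint's range is limited). The gripper opens to 85 mm and grips with 20 to 120 N. Pads are 22 mm wide; open, the fingers measure 114 mm over their backs; the gripper's body (76 mm by 85 mm) begins 54 mm behind the grasp point. The pads swing forward as they close: fully open they stand 13 mm farther back than shut.
Start: joints at [1.214, 0.591, 0.048, 1.609, -0.033, 0.943, -0.034], TCP at [0.189, -0.7, 0.304] pointing down, gripper open.
Joint ranges: [-2.69, 2.69], [-0.47, 2.24], [-1.27, 1.36], [0.19, 2.51], [-1.53, 4.68], [0.08, 2.07], [-3.09, 3.09]. Speed limits (rad/s): [2.57, 2.57, 3.14, 3.14, 3.14, 3.14, 3.14].

INTERFACE

Orientations are given as a unit quaternion [w, x, y, z].
In Python, from cell import read_state, get_image, camera_params, hand_in, regions_of, spot_point gives the robot as it stands.
- The arm moves only by the tool move_arm, never from a script. Its argument "series" is a list that holds one entry, the list of rows, each a list of 7 numbers: the shift along the tool's x, y, z in m, then the turn, a rotation vector about the tool's x, y, z in degrees, then the closure, from -1 (fully open) to 1 (shut). A call has 1 to 12 rows; each row is the pose to reach, as a shift and turn from the pose commanded when the call began, along the tool's axes at that moment; what a row does not reach only later rows make up. A row lasts 1/10 s, in which the tool goes at most 50 mm and 8.59 degrees, less where a joint would pass 70% of its speed; a pose out of reach is approached as far as the arm can. A call with a gripper value outside its range is refused whole. The fingers move at their own pace and stop on an object; "force" is the grip in N (left out, the last holds). Time passes only in rows, so rows that repeat a pose let the fingers close. It gives the time, the measured TCP pose, the force, the opening and the grip force at its end, in the units of the state.
- read_state(): the state, without advancing time (a new reading comes with each control period).
- get_image(name): name is "scene" or "side" or "wrist"; returns (picture, depth): 400x640x3 uint8, red, green, blue; 400x640 float32, m along the optical axis (not along the pixel's ray), 0 where there is no reading.
- camera_params(name): a dict with "camera_matrix" (3x3 intrinsics, pixels), "R" (3x3) and "t" (3): a world point X has camera coordinates R X + t. Camera axes: x right, y down, z forward; pixel columns grow to the right and rows downward; lengths in m; the calibration is good to about 2 mm. A picture is of the moment at which its call begins: read the wrist's pose just before it. camera_params takes no time and is no camera call; for the wrist camera it gives the pose at the moment of the call.
- hand_in(): hands the job in; it is judged then, once.
Trained networks look in the newest picture that a camera, given by its name, has taken for a name from the list of things; names that differ only in an ending like _2 or _b are one class to them, and where a whole thing is asked for, a point or a joint stands for the part that bears it (a point fixed in the world has none). Each returns a list of dicts, best first, with "score" (0 to 1); they miss things now and then, are a little off and sometimes report something else, mostly with a low value. They report only what shows in the picture. A call takes as long as a camera call.
- regions_of(thing, camera): "mask" (400x640 bool, what is visible of it) and "at" ([column, row] in pixels, amid what is visible of it).
- spot_point(thing, camera): "at" ([column, row] in pixels: a listed point, or the origin of a listed thing).
The state is a dict: "t": time; "q": joint angles; "joint_vel": joint speeds; "joint_torque": joint torques, N m; "tcp_pos": TCP position; "ee_rot": TCP orientation; "contact_force": force on the tool from outside, world axes, zero at the start; "wrist_torque": the same for the moment, N m; "width": finger opening in m; "finger_force": force on a finger pad.
Only numpy, scipy, OpenCV 4.12 (cv2) and the standard library are available. Lean on these libraries where they do the work, as an engineer would, in place of code of your own. Each camera call takes 0.05 s, during which the arm holds its last target. There are 200 camera calls.

TASK

Check-weigh the red carton that stands, more or less askew, on the infeed deck of the bench checkweigher: with your fingertips nudge it in line with the lane, then push it gently down between the two guide rods until it stands centred on the weighing pan, straight along the lane, and draw your hand clear so that only the pan carries it. Neither the carton nor your hand may touch a guide rod at any time, since rubbing on a rod falsifies the weight. Keep the carton flat on the deck (do not grasp, squeeze, tip or lift it) and leave the other things on the desk where they are.

Things in the scene. Friction and masses are not known exactly. Their poses are not given: they have to be found in the camera images.
- carton_mid (a point): Centre (half-way up) of the carton to be weighed: closed red printed box with a white label, 85 mm long (its y axis), 34 mm wide (x), 34 mm high (z), 0.12 to 0.2 kg; either end may lead. It starts on the infeed deck before the rods, about 205 mm before the pan's centre, up to 16 mm beside the lane's middle line and up to 0.35 rad out of line with it.
- carton: The same carton; origin at the centre of its underside, axes as above.
- checkweigher: Bench checkweigher, a grey machine fixed to the desk. Origin at desk height under the weighing pan's centre; x runs down the middle of the lane, from infeed end to pan; y to the left of that, z up. Flat grey infeed deck, 124 mm wide, top 50 mm above the desk, from x = -265 to -67 mm; then the pan, x = -65 to +65 mm; then a grey display head, 100 mm high, x = +68 to +127 mm.
- pan_centre (a point): Centre of the top of the weighing pan, a steel plate 130 mm (along the lane) x 122 mm, below the rods and not joined to them; axes as the checkweigher's. Unloaded, its top is 0.5 mm below the infeed deck. Two thin black lines across it mark where the carton's ends belong.
- pan (a joint): How far the pan has sunk on its spring: 0 unloaded, up to 0.006 m; 0.8 N a millimetre, so the carton alone sinks it 0.0014 to 0.0025 m.
- rail_left: Left guide rod, dark steel, level, 8 mm thick, 13 mm from deck to its top (the carton stands 21 mm higher). Its inner face is at y = +27 mm of the checkweigher from x = -132 to +80 mm; before that it bends outwards to its end, centre line at x = -158, y = +43 mm. Its feet stand outside it, no higher. Origin on the lane's middle line over the pan's centre, at deck height. Nothing may touch it.
- rail_right: Right guide rod, the mirror image of the left one, at -y of the checkweigher, so that 54 mm are free between the two; origin as the left one's. Nothing may touch it.
- next_carton: A second carton just like the first, standing on the desk itself; leave it.
- mug: Green mug of tea, 96 mm high, left of the machine; leave it.
- v_block: Ground steel V-block, 45 x 50 x 36 mm, behind the machine; leave it.
- pen: Red and white marker lying on the desk, 135 mm long; leave it.
- bush: Brass-coloured bush, 40 mm across, 26 mm high, behind the machine; leave it.

How it is judged:
By the outcome, as a careful person would: the job done as asked, in the order asked, and still so for the second after the job is handed in, with the robot touching nothing.
It also fails if it takes over 58 s, if anything falls off the work surface, if the arm or the gripper's body presses on something with over 40 N, if the wrist force passes 120 N, or if a joint passes its speed limit or range.

## Working session

There is one attempt and no reset: what is moved stays moved. The work goes in short steps, Python scripts to look and compute and a tool call to move; the robot and the scene stay as the last step left them, time stands still between calls to the robot, and variables do not carry over. Pictures are saved under pics/ and viewed, at most 13 in all, crops included, and the job is handed in when it is done.

Besides the shell and the picture viewer there is one more tool, called after "Call:" as name(argument=value, ...), one argument or row to a line, values as JSON. move_arm: Moves the arm, as the interface text tells. Its arguments: {"type":"object","properties":{"series":{"type":"array","items":{"type":"array","items":{"type":"array","items":{"type":"number"}}}},"force":{"type":"number"}},"required":["series"]}

```bash
mkdir -p pics; ls; cat > h.py <<'E'
import numpy as np,cv2
from cell import *
def snap(n,f=None):
    p=camera_params(n); im,d=get_image(n)
    if f: cv2.imwrite('pics/'+f,im[:,:,::-1])
    return im,d,p
def cloud(d,p):
    K=p['camera_matrix'];R=np.array(p['R']);t=np.array(p['t'])
    v,u=np.indices(d.shape)
    c=np.stack([(u-K[0][2])/K[0][0]*d,(v-K[1][2])/K[1][1]*d,d],-1)
    return (c-t)@R
def at(uv,z,p):
    K=np.array(p['camera_matrix']);R=np.array(p['R']);t=np.array(p['t'])
    r=R.T@np.linalg.inv(K)@np.array([uv[0],uv[1],1.]);o=-R.T@t
    return o+r*(z-o[2])/r[2]
def proj(X,p):
    K=np.array(p['camera_matrix']);c=K@(np.array(p['R'])@np.array(X)+np.array(p['t']));return c[:2]/c[2]
E
python3 - <<'E'
from h import *
s=read_state();print(s)
for n in('scene','side'):
    im,d,p=snap(n,n+'0.png')
    C=cloud(d,p); print(n,p['t'],-np.array(p['R']).T@p['t'])
    for th in('carton','checkweigher','rail_left','rail_right','pan_centre'):
        for r in regions_of(th,n)[:2] if th!='pan_centre' else []:
            m=r['mask']&(d>0);print(th,r['score'],r['at'],np.percentile(C[m],[5,50,95],axis=0).round(3).tolist(),m.sum())
        for r in spot_point(th,n)[:2]: print('  spot',th,r['score'],r['at'])
E
```

```text
pics
{'t': 0.0, 'q': array([ 1.21350308,  0.59206192,  0.04827399,  1.60985264, -0.03329195,
        0.94272351, -0.03368195]), 'joint_vel': array([-1.42935196e-03, -7.33501055e-05, -2.13691987e-03,  7.97930439e-05,
       -6.99268832e-04,  1.80844924e-05, -1.31423503e-03]), 'joint_torque': array([-7.65517361e-04, -5.48691487e+01,  1.54583551e+00, -1.98121673e+01,
        9.27152782e-03,  8.57748440e-03,  1.10828509e-06]), 'tcp_pos': array([ 0.18888886, -0.6992523 ,  0.30277   ]), 'ee_rot': array([-1.10185162e-03,  9.91305467e-01,  1.31575894e-01, -2.04625124e-04]), 'contact_force': array([ 0.07037055,  0.04242784, -1.2911731 ]), 'wrist_torque': array([ 0.04850208,  0.01710086, -0.00477556]), 'finger_force': 0.0, 'width': 0.0853498835460123}
scene [0.30203789 0.33319372 0.801587  ] [-0.07646675  0.43912847  0.80380699]
carton 0.65 [362.6, 175.0] [[0.474, -0.209, 0.05], [0.491, -0.161, 0.081], [0.518, -0.128, 0.086]] 409
  spot carton 0.6 [363.8, 179.3]
checkweigher 0.87 [324.1, 212.5] [[0.421, -0.194, 0.021], [0.461, 0.009, 0.049], [0.539, 0.151, 0.082]] 4605
  spot checkweigher 0.82
[... 503 characters left out ...]
, -0.134, 0.087]] 483
  spot carton 0.89 [274.2, 214.0]
  spot carton 0.52 [324.0, 181.6]
checkweigher 0.73 [311.5, 194.1] [[0.44, -0.229, 0.022], [0.516, -0.044, 0.05], [0.561, 0.129, 0.079]] 4535
  spot checkweigher 0.89 [322.6, 190.8]
rail_left 0.6 [307.0, 186.0] [[0.451, -0.105, 0.058], [0.459, -0.02, 0.062], [0.466, 0.086, 0.065]] 149
rail_left 0.4 [323.9, 187.0] [[0.432, -0.036, 0.047], [0.49, 0.021, 0.05], [0.544, 0.084, 0.063]] 1264
  spot rail_left 0.63 [204.7, 219.6]
  spot rail_left 0.46 [326.0, 184.0]
rail_right 0.66 [322.3, 193.9] [[0.512, -0.117, 0.051], [0.523, -0.011, 0.062], [0.54, 0.101, 0.065]] 234
  spot rail_right 0.61 [325.7, 185.4]
  spot pan_centre 0.84 [322.9, 181.8]
```

View pics/scene0.png

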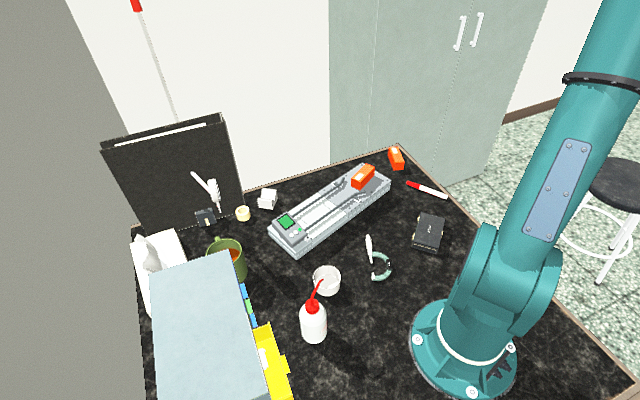

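View pics/side0.png

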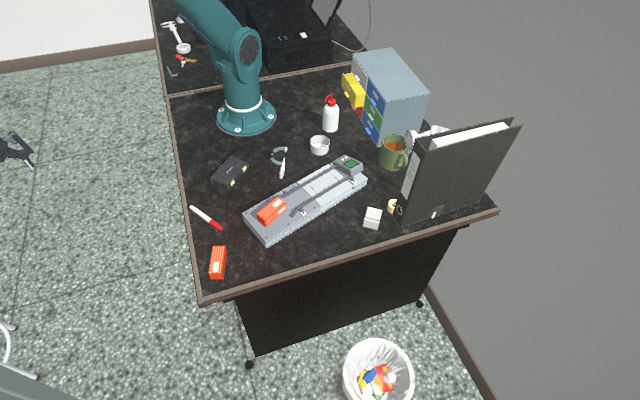

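```bash
python3 - <<'E'
from h import *
s=read_state();p=camera_params('wrist')
from scipy.spatial.transform import Rotation as R
w,x,y,z=s['ee_rot'];T=R.from_quat([x,y,z,w]).as_matrix();print(T.round(3))
c=-np.array(p['R']).T@p['t'];print('cam in tool',T.T@(c-s['tcp_pos']),'cam axes in tool',(T.T@np.array(p['R']).T).round(3),p['camera_matrix'])
for n in('scene','side'):
    im,d,p=snap(n);C=cloud(d,p);m=(C[...,2]>.08)&(C[...,2]<.09)&(C[...,1]<-.1)&(C[...,1]>-.24)&(C[...,0]>.45)&(C[...,0]<.55)&(d>0)
    print(n,cv2.minAreaRect(C[m][:,:2].astype(np.float32)*1000),m.sum())
    C=C[d>0];m=(abs(C[:,2]-.05)<.003)&(C[:,0]>.35)&(C[:,0]<.62)&(C[:,1]>-.27)&(C[:,1]<.12)
    print('deck',cv2.minAreaRect(C[m][:,:2].astype(np.float32)*1000),m.sum())
E
```

```text
[[ 0.965  0.261 -0.   ]
 [ 0.261 -0.965  0.   ]
 [-0.    -0.    -1.   ]]
cam in tool [ 0.07118744  0.00075725 -0.06970155] cam axes in tool [[ 0.    -0.959 -0.282]
 [ 1.     0.     0.   ]
 [-0.    -0.282  0.959]] [[356.66130023   0.         321.51491343]
 [  0.         356.66130023 205.94294758]
 [  0.           0.           1.        ]]
scene ((497.3661193847656, -168.84384155273438), (34.839576721191406, 87.55089569091797), 13.92255687713623) 227
deck ((490.7403564453125, -57.73966979980469), (125.89933776855469, 361.4252624511719), 3.8695733547210693) 2306
side ((500.55291748046875, -171.69354248046875), (36.744873046875, 84.67605590820312), 14.553540229797363) 312
deck ((493.54632568359375, -63.605255126953125), (127.39564514160156, 348.74505615234375), 3.9844257831573486) 2476
```

The scene picture shows the machine running left-right behind the mug, with the carton askew on its right (infeed) end near (363,175). The side picture has the carton at (273,211), rods clear, and lane heading roughly world +y. I'll move the wrist camera above it.

Call:
move_arm(
  series=[
    [[0.451,-0.478,0,0,0,11,-1],[0.451,-0.478,0,0,0,11,-1],[0.451,-0.478,0,0,0,11,-1],[0.451,-0.478,0,0,0,11,-1],[0.451,-0.478,0,0,0,11,-1],[0.451,-0.478,0,0,0,11,-1],[0.451,-0.478,0,0,0,11,-1],[0.451,-0.478,0,0,0,11,-1],[0.451,-0.478,0,0,0,11,-1],[0.451,-0.478,0,0,0,11,-1],[0.451,-0.478,0,0,0,11,-1],[0.451,-0.478,0,0,0,11,-1]],
  ],
)

```text
t: 2.3
tcp_pos: [0.4736, -0.1695, 0.3043]
ee_rot: [0.0, 0.999, 0.036, 0.001]
contact_force: [0.7, -0.6, 0.1]
width: 0.0852
finger_force: 0.0
```

```bash
cat > look.py <<'E'
import sys
from h import *
from scipy.spatial.transform import Rotation as Ro
s=read_state();q=s['ee_rot'];T=Ro.from_quat([*q[1:],q[0]]).as_matrix()
print('t',s['t'],'tcp',s['tcp_pos'].round(4),'toolx deg',np.degrees(np.arctan2(T[1,0],T[0,0])).round(2),s['contact_force'].round(1),'tilt',T[:,2].round(4))
im,d,p=snap('wrist',sys.argv[1]);C=cloud(d,p);v=d>0
np.savez('last.npz',im=im,d=d,C=C)
X,Y,Z=C[...,0],C[...,1],C[...,2]
hsv=cv2.cvtColor(im,cv2.COLOR_RGB2HSV)
box=v&(X>.42)&(X<.57)&(Y>-.28)&(Y<.12)
m=box&(Z>.078)&(Z<.092)&((hsv[...,0]<12)&(hsv[...,1]>120)|(hsv[...,2]>200))
n,l,st,_=cv2.connectedComponentsWithStats(m.astype(np.uint8));k=1+st[1:,4].argmax() if n>1 else 0
r=cv2.minAreaRect(C[l==k][:,:2].astype(np.float32)*1000);print('carton',r,'z',np.median(Z[l==k]),(l==k).sum())
E
cat > rods.py <<'E'
from h import *
f=np.load('last.npz');C=f['C'];im=f['im'];d=f['d'];X,Y,Z=C[...,0],C[...,1],C[...,2]
v=(d>0)&(Y<.08)&(Y>-.09)
m=v&(Z>.056)&(Z<.068)&(im.max(2)<120)
for lo,hi in((.43,.485),(.495,.56)):
    k=m&(X>lo)&(X<hi);
    if k.sum()>20:
        a=np.polyfit(Y[k],X[k],1);res=X[k]-np.polyval(a,Y[k]);k2=abs(res)<.006
        a=np.polyfit(Y[k][k2],X[k][k2],1);print('rod',a,np.degrees(a[0]),k.sum(),res.std(),Z[k].max())
        print(np.percentile(X[k]-a[0]*Y[k],[2,50,98]))
k=(d>0)&(abs(Z-.05)<.004)&(X>.4)&(X<.58)&(Y>-.3)&(Y<.1);print('deckz',np.median(Z[k]),cv2.minAreaRect(C[k][:,:2].astype(np.float32)*1000))
E
python3 look.py w1.png; python3 rods.py; python3 -c "
from h import *
print(spot_point('pan_centre','wrist'),spot_point('rail_left','wrist'))
p=camera_params('wrist')
for n in ('pan_centre','carton_mid','checkweigher'):
  z={'pan_centre':.0495,'carton_mid':.067,'checkweigher':0}[n]
  for r in spot_point(n,'wrist')[:1]: print(n,r,at(r['at'],z,p))
"
```

```text
t 2.3 tcp [ 0.4736 -0.1695  0.3043] toolx deg 4.11 [ 0.7 -0.6  0.1] tilt [ 1.1e-03 -4.0e-04 -1.0e+00]
carton ((499.9354553222656, -172.7633056640625), (34.344703674316406, 84.82042694091797), 14.075947761535645) z 0.08371693214374622 4295
deckz 0.04929012936432131 ((492.6660461425781, -67.56875610351562), (123.8321533203125, 343.914306640625), 4.1137800216674805)
[] []
carton_mid {'at': [329.0, 156.0], 'score': 0.92} [ 0.50177424 -0.17224637  0.067     ]
```

View pics/w1.png

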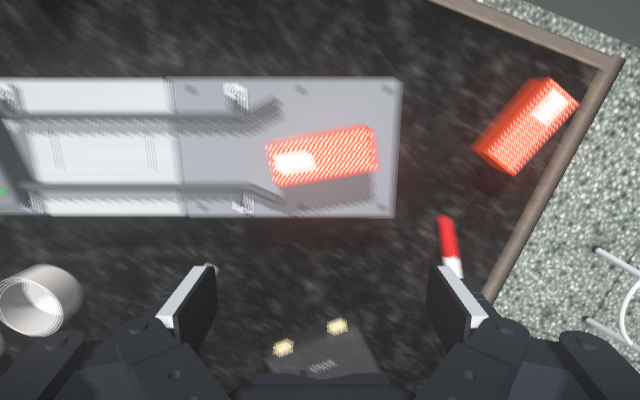

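Wrist picture (blurred by motion): carton at (322,157), rods from (275,105)/(280,195) to the left, pan marks at (55,150) and (152,150). I'll settle and take a sharp look.

Call:
move_arm(
  series=[
    [[0.02,-0.06,0,0,0,0,1],[0.02,-0.06,0,0,0,0,1],[0.02,-0.06,0,0,0,0,1],[0.02,-0.06,0,0,0,0,1],[0.02,-0.06,0,0,0,0,1],[0.02,-0.06,0,0,0,0,1],[0.02,-0.06,0,0,0,0,1],[0.02,-0.06,0,0,0,0,1]],
  ],
)

```text
t: 3.4
tcp_pos: [0.4882, -0.1105, 0.3039]
ee_rot: [0.0, 0.999, 0.035, -0.0]
contact_force: [0.8, 0.0, -0.2]
width: 0.0002
finger_force: 0.0
```

```bash
python3 look.py w2.png; python3 rods.py; python3 -c "
from h import *
p=camera_params('wrist')
f=np.load('last.npz');C=f['C']
for r in spot_point('pan_centre','wrist')[:1]: print(r,at(r['at'],.0495,p))
for n in('rail_left','rail_right'):
  for r in regions_of(n,'wrist')[:1]:
    q=C[r['mask']&(f['d']>0)];q=q[(q[:,2]>.056)&(q[:,1]>-.09)];a=np.polyfit(q[:,1],q[:,0],1);print(n,r['score'],a,np.percentile(q[:,0]-a[0]*q[:,1],[2,50,98]),len(q),q[:,1].min(),q[:,1].max(),np.percentile(q[:,2],[50,95]))
"
```

```text
t 3.4 tcp [ 0.4882 -0.1105  0.3039] toolx deg 4.06 [ 0.8  0.  -0.2] tilt [-1.e-04 -1.e-04 -1.e+00]
carton ((499.812744140625, -172.8614044189453), (34.68936538696289, 84.98509216308594), 14.166816711425781) z 0.08368773502117556 4191
rod [-0.07315161  0.45446469] -4.191278558307372 304 0.0009432395935851984 0.06438870755529211
[0.45347099 0.45416493 0.45574623]
rod [-0.07199616  0.51644581] -4.125075909199573 403 0.0006096132231541107 0.06349271295039498
[0.51576033 0.51671023 0.51770745]
deckz 0.04929469773740897 ((492.6495361328125, -67.74562072753906), (122.97277069091797, 343.6661071777344), 4.02090311050415)
{'at': [175.0, 175.1], 'score': 0.85} [0.4843632  0.02402599 0.0495    ]
rail_left 0.7 [-0.08090246  0.45752596] [0.44981172 0.45792275 0.46135603] 1865 -0.08989243199965874 0.09446042920592432 [0.06159811 0.0631206 ]
rail_right 0.55 [-0.05015138  0.51998779] [0.51467455 0.51973343 0.52990207] 2160 -0.08997505214713389 0.10694809714930902 [0.06170191 0.06324544]
```

View pics/w2.png

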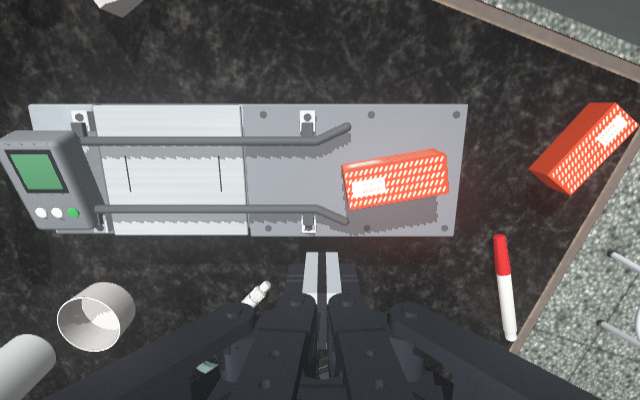

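Sharp wrist picture: carton centre (395,180), rods from (348,127)/(347,220) running left, pan marks at columns 128 and 220, pan/deck seam at column 245. Refine the lane from the rod ridges and the pan marks.

```bash
python3 - <<'E'
from h import *
f=np.load('last.npz');C=f['C'];im=f['im'];d=f['d'];X,Y,Z=C[...,0],C[...,1],C[...,2];p=camera_params('wrist')
v=(d>0)&(Y<.08)&(Y>-.09)&(Z>.0605)&(Z<.068)
for lo,hi in((.43,.48),(.495,.55)):
    k=v&(X>lo)&(X<hi);a=np.polyfit(Y[k],X[k],1)
    r=X[k]-np.polyval(a,Y[k]);print('ridge',a,np.degrees(a[0]),np.percentile(r,[2,98]),k.sum())
k=(d>0)&(abs(Z-.0495)<.003)&(Y>-.1)&(Y<-.07)&(X>.4)&(X<.58);r=X[k]+.0718*Y[k];print('deck edges const',np.percentile(r,[.3,99.7]))
g=cv2.cvtColor(im,cv2.COLOR_RGB2GRAY).astype(int)
for a,b in((115,140),(208,232)):
  for row in(165,175,185): 
    c=a+g[row,a:b].argmin();print('line',row,c,g[row,c],at((c+.0,row),.0495,p).round(4))
print(g[175,238:252]);
for c in(244,247): print(at((c,175),.0495,p))
print('deck end', [ (c,at((c,120),.05,p).round(4)) for c in (np.where(abs(np.diff(g[120,440:480]))>25)[0]+440)])
E
```

```text
ridge [-0.0714821   0.45720844] -4.095622562405627 [-0.00339531  0.00335365] 1312
ridge [-0.07112474  0.51911289] -4.075147337497919 [-0.00321086  0.00345456] 1515
deck edges const [0.4265509  0.54927815]
line 165 126 83 [0.4906 0.0687 0.0495]
line 175 128 109 [0.4813 0.0677 0.0495]
line 185 129 103 [0.4719 0.0675 0.0495]
line 165 219 95 [ 0.4967 -0.0162  0.0495]
line 175 220 112 [ 0.4875 -0.017   0.0495]
line 185 220 136 [ 0.478  -0.017   0.0495]
[233 231 230 232 232 210 145 134 156 169 178 176 177 177]
[ 0.48904757 -0.03915289  0.0495    ]
[ 0.48924673 -0.04191598  0.0495    ]
deck end [(np.int64(465), array([ 0.5526, -0.2334,  0.05  ])), (np.int64(466), array([ 0.5527, -0.2343,  0.05  ]))]
```

Call:
move_arm(
  series=[
    [[-0.048,0.063,0.05,0,0,0,0.06],[-0.048,0.063,0.05,0,0,0,0.06],[-0.048,0.063,0.1,0,0,0,0.06],[-0.048,0.063,0.14,0,0,0,0.06],[-0.048,0.063,0.14,0,0,0,0.06],[-0.048,0.063,0.14,0,0,0,0.06],[-0.048,0.063,0.14,0,0,0,0.06],[-0.048,0.063,0.14,0,0,0,0.06]],
  ],
)

```text
t: 4.4
tcp_pos: [0.4464, -0.1764, 0.1659]
ee_rot: [0.001, 0.999, 0.036, 0.002]
contact_force: [0.4, -0.2, -0.4]
width: 0.0404
finger_force: 0.0
```

```bash
cat > lane.py <<'E'
from h import *
from scipy.spatial.transform import Rotation as Ro
O=np.array([.4863,.0255]);a=np.radians(94.08);u=np.array([np.cos(a),np.sin(a)]);n=np.array([-u[1],u[0]])
def sl(P): r=(np.array(P)[...,:2]-O);return np.stack([r@u,r@n],-1)*1000
def st():
    s=read_state();q=s['ee_rot'];T=Ro.from_quat([*q[1:],q[0]]).as_matrix()
    print('t %.2f'%s['t'],'TCP s,l',sl(s['tcp_pos']).round(1),'z',s['tcp_pos'][2].round(4),'toolx-lane',(np.degrees(np.arctan2(T[1,0],T[0,0]))-4.08).round(2),'w',s['width'].round(3),'F',s['contact_force'].round(1))
    return s
def carton(cam='wrist',fn=None):
    im,d,p=snap(cam,fn);C=cloud(d,p);S=sl(C);hsv=cv2.cvtColor(im,cv2.COLOR_RGB2HSV)
    m=(d>0)&(S[...,0]>-280)&(S[...,0]<60)&(abs(S[...,1])<45)&(C[...,2]>.077)&(C[...,2]<.09)&((hsv[...,0]<12)&(hsv[...,1]>120)|(hsv[...,2]>200)&(hsv[...,1]<60))
    k,l,stt,_=cv2.connectedComponentsWithStats(m.astype(np.uint8));m=l==1+stt[1:,4].argmax()
    (c,wh,an)=cv2.minAreaRect(S[m].astype(np.float32));
    if wh[0]<wh[1]: an-=90
    print('carton s,l',np.round(c,1),'size',np.round(wh,1),'ang',round((an+90)%180-90,2),'z',np.median(C[m][:,2]).round(4),m.sum())
    return im,d,p,C,S
E
python3 - <<'E'
from lane import *
st();im,d,p,C,S=carton('wrist','w3.png')
k=(d>0)&(C[...,2]>.06)&(C[...,2]<.1)&(S[...,1]>30)&(S[...,0]<-160)&(im.max(2)<110)|(d>0)&(d<.17)
print('finger pts',np.percentile(S[k],[1,50,99],axis=0) if k.any() else None,C[k][:,2].min() if k.any() else None)
E
```

```text
Traceback (most recent call last):
  File "lane.py", line 7, in st
    print('t %.2f'%s['t'],'TCP s,l',sl(s['tcp_pos']).round(1),'z',s['tcp_pos'][2].round(4),'toolx-lane',(np.degrees(np.arctan2(T[1,0],T[0,0]))-4.08).round(2),'w',s['width'].round(3),'F',s['contact_force'].round(1))
                                                                                                                                                                  ^^^^^^^^^^^^^^^^
AttributeError: 'float' object has no attribute 'round'
```

```bash
sed -i "s/s\['width'\].round(3)/round(s['width'],3)/" lane.py
python3 - <<'E'
from lane import *
st();im,d,p,C,S=carton('wrist','w3.png')
k=(d>0)&(d<.17)
print('finger pts',np.percentile(S[k],[1,50,99],axis=0) if k.any() else None,C[k][:,2].min() if k.any() else None)
E
```

```text
t 4.40 TCP s,l [-198.6   54.2] z 0.1659 toolx-lane 0.06 w 0.04 F [ 0.4 -0.2 -0.4]
carton s,l [-198.8    1.2] size [85.2 34.2] ang 10.14 z 0.0838 14872
finger pts [[-257.72788138  -60.35138686]
 [-185.36429462   37.37711738]
 [ -57.52755721   62.70200779]] 0.04652231162740148
```

View pics/w3.png

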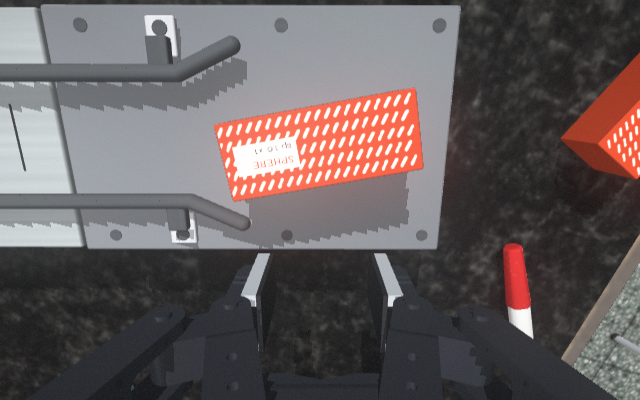

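Wrist picture: carton (320,145), open fingers at (258,300) and (388,300), left of the carton's left side, front of the finger line clear of rod end (245,222). Descend and nudge from the left.

Call:
move_arm(
  series=[
    [[0,0,0.028,0,0,0,0.06],[0,0,0.028,0,0,0,0.06],[0,0,0.028,0,0,0,0.06],[0.008,0,0.028,0,0,0,0.06],[0.014,0,0.028,0,0,0,0.06],[0.016,0,0.028,0,0,0,0.06],[0.018,0,0.028,0,0,0,0.06],[0.02,0,0.028,0,0,0,0.06],[0.022,0,0.028,0,0,0,0.06],[0.022,0,0.028,0,0,0,0.06],[0.022,0,0.028,0,0,0,0.06]],
  ],
)

```text
t: 5.55
tcp_pos: [0.4669, -0.1747, 0.1358]
ee_rot: [-0.0, 0.999, 0.036, -0.0]
contact_force: [-0.0, 0.5, 0.8]
width: 0.0401
finger_force: 0.0
```

```bash
python3 - <<'E'
from lane import *
st();im,d,p,C,S=carton('wrist','w4.png')
E
```

```text
t 5.55 TCP s,l [-198.3   33.6] z 0.1358 toolx-lane 0.03 w 0.04 F [-0.   0.5  0.8]
carton s,l [-199.1    1.5] size [85.3 36.3] ang 9.93 z 0.0838 20449
```

View pics/w4.png

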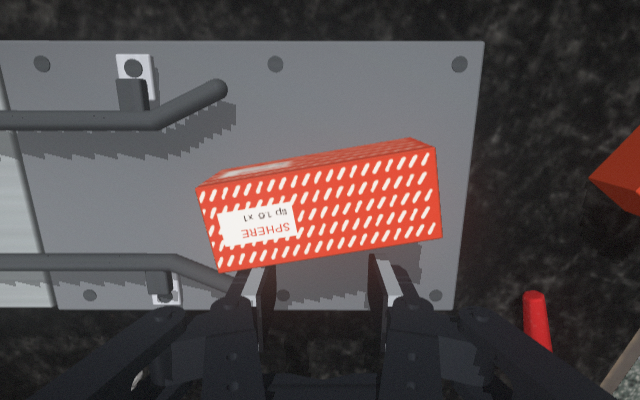

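Wrist picture: carton (320,205), front finger (258,285) just short of its left side. Nudge gently.

Call:
move_arm(
  series=[
    [[0.001,0,0,0,0,0,0.06],[0.002,0,0,0,0,0,0.06],[0.003,0,0,0,0,0,0.06],[0.004,0,0,0,0,0,0.06],[0.005,0,0,0,0,0,0.06],[0.006,0,0,0,0,0,0.06],[0.007,0,0,0,0,0,0.06],[0.008,0,0,0,0,0,0.06],[0.009,0,0,0,0,0,0.06],[0.01,0,0,0,0,0,0.06],[0.011,0,0,0,0,0,0.06],[0.011,0,0,0,0,0,0.06]],
  ],
)

```text
t: 6.8
tcp_pos: [0.4783, -0.1739, 0.1359]
ee_rot: [0.0, 0.999, 0.036, 0.0]
contact_force: [-0.2, -0.6, 0.0]
width: 0.0403
finger_force: 0.0
```

```bash
python3 - <<'E'
from lane import *
st();im,d,p,C,S=carton('wrist','w5.png')
E
```

```text
t 6.80 TCP s,l [-198.3   22.2] z 0.1359 toolx-lane 0.04 w 0.04 F [-0.2 -0.6  0. ]
carton s,l [-201.4   -5.3] size [85.4 37.4] ang 2.08 z 0.0837 19797
```

Call:
move_arm(
  series=[
    [[-0.012,0,0,0,0,0,0.06],[-0.012,0,-0.04,0,0,0,0.06],[-0.012,0,-0.055,0,0,0,0.06],[0.03,0.003,-0.055,0,0,0,0.06],[0.07,0.003,-0.055,0,0,0,0.06],[0.07,0.003,-0.055,0,0,0,0.06],[0.07,0.003,-0.04,0,0,0,0.06],[0.07,0.003,0,0,0,0,0.06],[0.07,0.003,0,0,0,0,0.06],[0.07,0.003,0,0,0,0,0.06],[0.07,0.003,0,0,0,0,0.06]],
  ],
)

```text
t: 7.95
tcp_pos: [0.548, -0.1722, 0.1371]
ee_rot: [0.0, 0.999, 0.036, 0.001]
contact_force: [0.2, -0.4, 0.1]
width: 0.04
finger_force: 0.0
```

```bash
sed -i 's/>.077)/>.0815)/' lane.py; python3 - <<'E'
from lane import *
st();im,d,p,C,S=carton('wrist','w6.png');carton('side');carton('scene')
E
```

```text
t 7.95 TCP s,l [-201.6  -47.5] z 0.1371 toolx-lane 0.01 w 0.04 F [ 0.2 -0.4  0.1]
carton s,l [-202.7  -16. ] size [51.3 17.7] ang 2.62 z 0.0837 3613
carton s,l [-218.7   -8.5] size [19.   3.4] ang 56.29 z 0.085 9
carton s,l [-197.8   -5. ] size [88.1 34.5] ang 0.63 z 0.0836 133
```

View pics/w6.png

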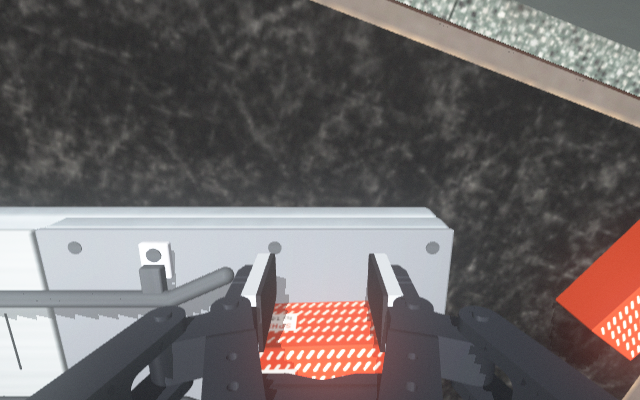

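Wrist picture: carton seen between/behind the fingers, (325,330); fingers stand on its right side, rod end (228,275) clear. Nudge back from the right to the lane's middle.

Call:
move_arm(
  series=[
    [[-0.006,0,0,0,0,0,0.06],[-0.01,0,0,0,0,0,0.06],[-0.012,0,0,0,0,0,0.06],[-0.0132,0,0,0,0,0,0.06],[-0.0144,0,0,0,0,0,0.06],[-0.0156,0,0,0,0,0,0.06],[-0.0168,0,0,0,0,0,0.06],[-0.0178,0,0,0,0,0,0.06],[-0.0188,0,0,0,0,0,0.06],[-0.0195,0,0,0,0,0,0.06],[-0.0195,0,0,0,0,0,0.06]],
  ],
)

```text
t: 9.2
tcp_pos: [0.5283, -0.1732, 0.1358]
ee_rot: [-0.0, 0.999, 0.036, -0.0]
contact_force: [1.1, 0.5, 0.8]
width: 0.04
finger_force: 0.4
```

```bash
python3 - <<'E'
from lane import *
st()
E
```

```text
t 9.20 TCP s,l [-201.2  -27.8] z 0.1358 toolx-lane 0.03 w 0.04 F [1.1 0.5 0.8]
```

Call:
move_arm(
  series=[
    [[0.012,0,0,0,0,0,0.06],[0.012,0,-0.04,0,0,0,0.5],[0.0,0.02,-0.09,0,0,-8,1],[-0.01,0.04,-0.1,0,0,-16,1],[-0.028,0.071,-0.1,0,0,-24,1],[-0.028,0.071,-0.1,0,0,-32,1],[-0.028,0.071,-0.1,0,0,-40,1],[-0.028,0.071,-0.1,0,0,-48,1],[-0.028,0.071,-0.1,0,0,-56,1],[-0.028,0.071,-0.1,0,0,-64,1],[-0.028,0.071,-0.1,0,0,-72,1],[-0.028,0.071,-0.1,0,0,-80,1]],
  ],
)

```text
t: 10.4
tcp_pos: [0.5059, -0.2461, 0.2357]
ee_rot: [-0.0, 0.741, 0.672, -0.0]
contact_force: [0.1, -0.1, -0.6]
width: 0.0
finger_force: 0.0
```

Call:
move_arm(
  series=[
    [[0,0,0,0,0,-8,1],[0,0,0,0,0,-10,1],[0,0,0,0,0,-10,1],[0,0,0,0,0,-10,1],[0,0,0,0,0,-10,1]],
  ],
)

```text
t: 10.9
tcp_pos: [0.5058, -0.246, 0.2359]
ee_rot: [-0.0, 0.682, 0.732, -0.0]
contact_force: [-1.1, 0.6, 0.2]
width: -0.0002
finger_force: 0.0
```

```bash
python3 - <<'E'
from lane import *
st();im,d,p,C,S=carton('wrist','w7.png')
E
```

```text
t 10.90 TCP s,l [-2.722e+02 -1.000e-01] z 0.2359 toolx-lane 89.97 w -0.0 F [-1.1  0.6  0.2]
carton s,l [-200.5    0.9] size [84.3 33.9] ang 0.12 z 0.0838 7530
```

View pics/w7.png

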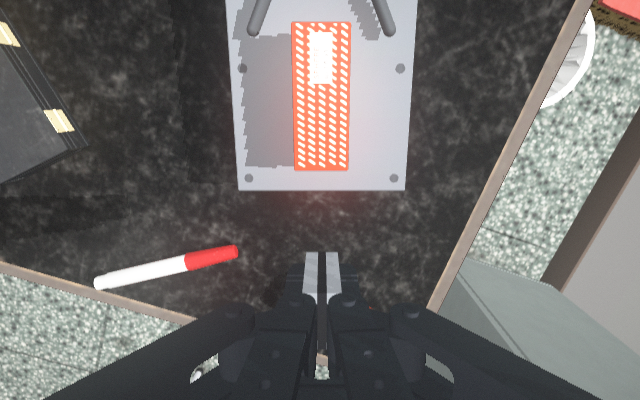

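Wrist picture: carton (321,97) straight and mid-lane between the rod ends (255,20)/(387,20), closed fingertips at (321,255) behind it. Descend behind it and push.

Call:
move_arm(
  series=[
    [[0,0,0.04,0,0,0,1],[0,0,0.08,0,0,0,1],[0,0,0.094,0,0,0,1],[0,0,0.094,0,0,0,1],[0.006,0,0.094,0,0,0,1],[0.01,0,0.094,0,0,0,1],[0.013,0,0.094,0,0,0,1],[0.016,0,0.094,0,0,0,1],[0.019,0,0.094,0,0,0,1],[0.022,0,0.094,0,0,0,1],[0.026,0,0.094,0,0,0,1],[0.03,0,0.094,0,0,0,1]],
  ],
)

```text
t: 12.15
tcp_pos: [0.5036, -0.2162, 0.142]
ee_rot: [0.0, 0.681, 0.732, -0.0]
contact_force: [-0.4, -1.0, 0.4]
width: -0.0001
finger_force: 0.5
```

```bash
python3 - <<'E'
from lane import *
st();im,d,p,C,S=carton('wrist','w8.png')
E
```

```text
t 12.15 TCP s,l [-2.424e+02 -1.000e-01] z 0.142 toolx-lane 90.01 w -0.0 F [-0.4 -1.   0.4]
carton s,l [-189.8    1.2] size [34.3 85.4] ang -0.02 z 0.0838 21007
```

Call:
move_arm(
  series=[
    [[0.004,0,0,0,0,0,1],[0.008,0,0,0,0,0,1],[0.012,0,0,0,0,0,1],[0.016,0,0,0,0,0,1],[0.02,0,0,0,0,0,1],[0.024,0,0,0,0,0,1],[0.028,0,0,0,0,0,1],[0.031,0,0,0,0,0,1],[0.034,0,0,0,0,0,1],[0.037,0,0,0,0,0,1],[0.039,0,0,0,0,0,1],[0.04,0,0,0,0,0,1]],
  ],
)

```text
t: 13.4
tcp_pos: [0.5006, -0.1759, 0.1418]
ee_rot: [-0.0, 0.681, 0.732, -0.0]
contact_force: [-0.5, -1.2, 0.6]
width: 0.0003
finger_force: 0.3
```

```bash
cat > chk.py <<'E'
import sys
from lane import *
st();im,d,p,C,S=carton('wrist',sys.argv[1])
v=(d>0)&(C[...,2]>.0605)&(C[...,2]<.066)&(im.max(2)<150)&(S[...,0]>-125)&(S[...,0]<70)
r=[]
for sg in(1,-1):
    k=v&(sg*S[...,1]>24)&(sg*S[...,1]<40)
    if k.sum()>30: a=np.polyfit(S[k][:,0],S[k][:,1],1);r.append(np.median(S[k][:,1]));print('rod',r[-1].round(2),'slope deg',np.degrees(a[0]).round(2),k.sum())
if len(r)==2: print('rod mid',np.mean(r).round(2))
E
python3 chk.py w9.png
```

```text
t 13.40 TCP s,l [-2.019e+02  1.000e-01] z 0.1418 toolx-lane 90.06 w 0.0 F [-0.5 -1.2  0.6]
carton s,l [-149.4    1.3] size [85.  34.2] ang 0.06 z 0.0838 21037
rod 31.47 slope deg -1.18 1523
rod -29.94 slope deg 2.66 1574
rod mid 0.76
```

View pics/w9.png

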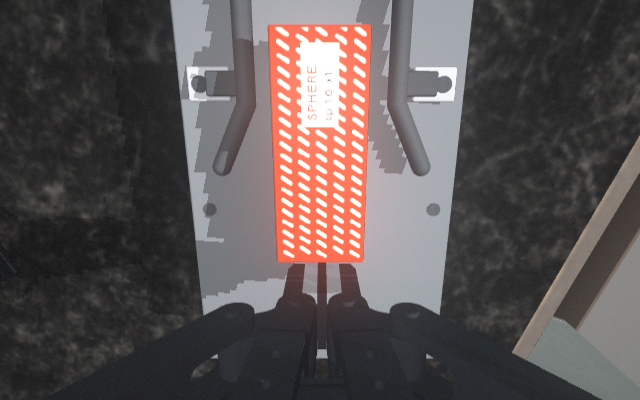

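Wrist picture: carton (320,143) entering centrally between rods (inner edges about 250 and 390), fingertips behind at (320,270). Continue.

Call:
move_arm(
  series=[
    [[0.004,0,0,0,0,0,1],[0.008,0,0,0,0,0,1],[0.012,0,0,0,0,0,1],[0.016,0,0,0,0,0,1],[0.02,0,0,0,0,0,1],[0.024,0,0,0,0,0,1],[0.028,0,0,0,0,0,1],[0.032,0,0,0,0,0,1],[0.036,0,0,0,0,0,1],[0.04,0,0,0,0,0,1],[0.044,0,0,0,0,0,1],[0.048,0,0,0,0,0,1]],
  ],
)

```text
t: 14.65
tcp_pos: [0.4972, -0.128, 0.1419]
ee_rot: [-0.0, 0.681, 0.732, -0.0]
contact_force: [0.6, -0.5, 0.3]
width: -0.0001
finger_force: 0.3
```

```bash
python3 chk.py w10.png
```

```text
t 14.65 TCP s,l [-153.9    0. ] z 0.1419 toolx-lane 90.03 w -0.0 F [ 0.6 -0.5  0.3]
carton s,l [-101.6    1.3] size [85.4 34.2] ang 0.06 z 0.0838 21029
rod 31.35 slope deg -0.27 3398
rod -29.86 slope deg 0.5 3490
rod mid 0.74
```

Call:
move_arm(
  series=[
    [[0.004,0,0,0,0,0,1],[0.008,0,0,0,0,0,1],[0.012,0,0,0,0,0,1],[0.016,0,0,0,0,0,1],[0.02,0,0,0,0,0,1],[0.024,0,0,0,0,0,1],[0.028,0,0,0,0,0,1],[0.032,0,0,0,0,0,1],[0.036,0,0,0,0,0,1],[0.04,0,0,0,0,0,1],[0.044,0,0,0,0,0,1],[0.048,0,0,0,0,0,1]],
  ],
)

```text
t: 15.9
tcp_pos: [0.4937, -0.0802, 0.1419]
ee_rot: [-0.0, 0.681, 0.732, -0.0]
contact_force: [0.4, -1.1, 1.0]
width: -0.0001
finger_force: 0.5
```

```bash
python3 chk.py w11.png
```

```text
t 15.90 TCP s,l [-1.059e+02  1.000e-01] z 0.1419 toolx-lane 90.04 w -0.0 F [ 0.4 -1.1  1. ]
carton s,l [-53.2   1.3] size [85.2 34.3] ang 0.04 z 0.0835 20967
rod 31.33 slope deg -0.14 4872
rod -29.85 slope deg 0.21 4892
rod mid 0.74
```

Call:
move_arm(
  series=[
    [[0.004,0,0,0,0,0,1],[0.008,0,0,0,0,0,1],[0.012,0,0,0,0,0,1],[0.016,0,0,0,0,0,1],[0.02,0,0,0,0,0,1],[0.024,0,0,0,0,0,1],[0.028,0,0,0,0,0,1],[0.032,0,0,0,0,0,1],[0.036,0,0,0,0,0,1],[0.04,0,0,0,0,0,1],[0.043,0,0,0,0,0,1],[0.045,0,0,0,0,0,1]],
  ],
)

```text
t: 17.15
tcp_pos: [0.4905, -0.0352, 0.1419]
ee_rot: [-0.0, 0.681, 0.732, 0.0]
contact_force: [-0.5, -0.2, -0.2]
width: 0.0002
finger_force: 0.3
```

```bash
python3 chk.py w12.png
```

```text
t 17.15 TCP s,l [-60.9   0.1] z 0.1419 toolx-lane 90.06 w 0.0 F [-0.5 -0.2 -0.2]
carton s,l [-8.2  1.4] size [84.8 33.8] ang 0.07 z 0.0822 15928
rod 31.29 slope deg 0.02 5035
rod -29.8 slope deg -0.01 5054
rod mid 0.74
```

View pics/w12.png

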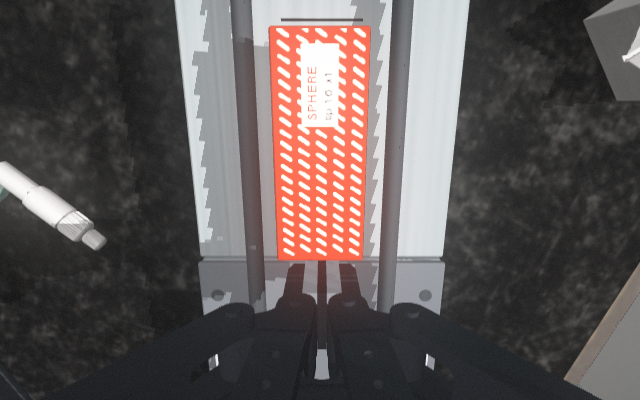

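Wrist picture: carton (320,143) on the pan, front mark line at (322,19) ahead of its front edge (row 27), rods clear on both sides. Measure the remaining gap to the mark and seam.

```bash
python3 - <<'E'
from lane import *
p=camera_params('wrist');im=cv2.imread('pics/w12.png',0).astype(int)
r=10+im[10:26,290:300].mean(1).argmin();r2=10+im[10:26,345:355].mean(1).argmin();print(r,r2,im[12:28,350])
print('line s',sl(at((295,r),.0478,p)),sl(at((350,r2),.0478,p)))
col=im[225:290,220];print(list(enumerate(col,225))[25:45])
for row in(258,262):print('row',row,sl(at((220,row),.0485,p)))
E
```

```text
19 19 [219 220 219 220 219 216 165  95  98 176 215 221 222 191 147 148]
line s [42.95801777 11.68400451] [ 42.99560786 -11.12596056]
[(250, np.int64(146)), (251, np.int64(149)), (252, np.int64(146)), (253, np.int64(147)), (254, np.int64(147)), (255, np.int64(136)), (256, np.int64(120)), (257, np.int64(117)), (258, np.int64(126)), (259, np.int64(134)), (260, np.int64(116)), (261, np.int64(100)), (262, np.int64(104)), (263, np.int64(111)), (264, np.int64(114)), (265, np.int64(115)), (266, np.int64(111)), (267, np.int64(110)), (268, np.int64(112)), (269, np.int64(112))]
row 258 [-64.75157988  51.09279834]
row 262 [-66.93014249  51.26483244]
```

Call:
move_arm(
  series=[
    [[0.002,0,0,0,0,0,1],[0.004,0,0,0,0,0,1],[0.006,0,0,0,0,0,1],[0.007,0,0,0,0,0,1],[0.008,0,0,0,0,0,1],[0.0085,0,0,0,0,0,1],[0.0085,0,0,0,0,0,1],[0.0085,0,0,0,0,0,1]],
  ],
)

```text
t: 18.0
tcp_pos: [0.4899, -0.027, 0.1419]
ee_rot: [-0.0, 0.681, 0.732, 0.0]
contact_force: [-0.3, -0.0, 0.3]
width: 0.0002
finger_force: 0.1
```

```bash
python3 chk.py w13.png
```

```text
t 18.00 TCP s,l [-52.6   0.1] z 0.1419 toolx-lane 90.04 w 0.0 F [-0.3 -0.   0.3]
carton s,l [0.  1.4] size [33.6 84.8] ang -0.01 z 0.082 11893
rod 31.33 slope deg -0.0 4973
rod -29.83 slope deg -0.04 5048
rod mid 0.75
```

Centred; draw back slowly, then lift for a check.

Call:
move_arm(
  series=[
    [[-0.003,0,0,0,0,0,1],[-0.01,0,0,0,0,0,1],[-0.03,0,0,0,0,0,1],[-0.05,0,-0.01,0,0,0,1],[-0.06,0,-0.05,0,0,0,1],[-0.06,0,-0.09,0,0,0,1],[-0.06,0,-0.12,0,0,0,1],[-0.06,0,-0.12,0,0,0,1],[-0.06,0,-0.12,0,0,0,1],[-0.06,0,-0.12,0,0,0,1]],
  ],
)

```text
t: 19.05
tcp_pos: [0.4933, -0.0874, 0.2608]
ee_rot: [-0.001, 0.681, 0.732, -0.001]
contact_force: [0.2, -0.6, -0.7]
width: -0.0001
finger_force: 0.0
```

```bash
python3 chk.py w14.png; python3 - <<'E'
from lane import *
p=camera_params('wrist');im=cv2.imread('pics/w14.png')
S=lambda s,l,z:(proj([*(O+s/1000*u+l/1000*n),z],p))
print('marks rows',S(42.5,0,.048),S(-42.5,0,.048))
a=S(70,45,.05);b=S(-70,-45,.05);c=np.array([a,b]);x0,y0=np.maximum(c.min(0),0).astype(int);x1,y1=c.max(0).astype(int)
print(x0,y0,x1,y1);cv2.imwrite('pics/w14c.png',cv2.resize(im[y0:y1,x0:x1],None,fx=2.2,fy=2.2))
E
```

```text
t 19.05 TCP s,l [-113.1    1.1] z 0.2608 toolx-lane 90.01 w -0.0 F [ 0.2 -0.6 -0.7]
carton s,l [-12.1   1.4] size [60.3 33.6] ang 0.19 z 0.0821 2608
rod 31.46 slope deg -0.11 1966
rod -30.02 slope deg 0.17 1917
rod mid 0.72
marks rows [324.78787773 -26.21645954] [324.41765161 101.71220401]
257 0 382 138
```

View pics/w14c.png

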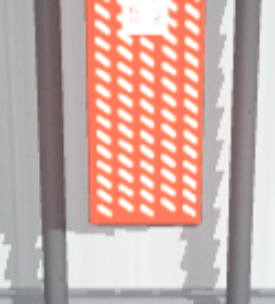

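The crop shows the carton straight and mid-way between the rods. Its rear end sits on the rear mark (s ≈ -42.3 mm) and the hand is clear.

```bash
python3 -c "
from cell import *
print(hand_in())"
```

```text
the job is handed in; nothing more can be done
None
```

The carton stands on the weighing pan within about 1 mm of centre and straight along the lane. The hand is drawn clear, nothing appeared to touch the rods, and the job was handed in at about 19 s.

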